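# Knock a jammed insulator spacer out of its mounting rail

### The job

The orange insulator spacer is jammed under the blue lips of the aluminium mounting rail. Pick up the wooden knocking block (not the steel bar) and knock the spacer sideways along the rail with it until it is clear of the lips, keeping the fingers off the spacer until then. Lay the block flat on the bench again, lift the spacer out and stand it upright in the white tray.

Things in the scene. Friction and masses are not known exactly. Their poses are not given: they have to be found in the camera images.
- rail: Fixed aluminium rail 70 mm wide, x -45 to 120 mm, floor 4 mm thick; origin: underside, at the jam. Blue lips (x -30 to 10, slot |y|<17, top z 19.5) hold the spacer's foot down; a spring cheek there squeezes it: sliding takes about 5-12 N. Beyond x=10: open pocket 52 wide, walls z 14, end stop at x 115. Knock to +x: spacer lifts free with its origin past x=46, stops at 80; aim at 62.
- spacer: Orange plastic spacer, origin: centre of its underside, which rests on the rail's floor. Foot 70 x 46 x 10 mm; centred on it an upright 40 x 28 mm (x, y), z 10 to 54. Starts at the rail's origin within 4 mm in x, axes along the rail's. Knock its upright's -x face (x=-20) low, just above the lips, or it tips and binds. When free, grip the upright across its 28 mm (y) from above. 140 g.
- block: Pale beech block lying on the bench, 100 x 36 x 40 mm (x, y, z), 110 g, origin: centre of its underside. Grip it from above across its 36 mm width (y) and knock with an end face (x = +50 or -50), its underside about 25 mm above the bench. A dark steel bar of the same size lies about 130 mm away: not to be used.
- tray: White plastic tray fixed to the bench, open above, 160 x 130 x 18 mm outside (x, y, z), walls and floor 4 mm thick, origin: centre of its underside. The spacer is to stand on its floor (spacer origin at z = 4 mm of the tray), anywhere within the walls.
Not all that is in view belongs to the job. There is more than one size of the tray; the one meant has the size given above. Several things have the shape of the rail; the one meant has the colours described above.

How it is judged:
On the way, in this order (a step that is already met when the one before it is completed fails the run):
1. the wooden block pushes the spacer along the rail, at least 10 mm from the jam (contact force between block and spacer above 0.5 N and x of spacer in the frame of rail above 0.01 m and y of spacer in the frame of rail between -0.015 and 0.015 m and z of spacer in the frame of rail below 0.02 m).
2. the spacer stands in the rail's open pocket, clear of the lips (x of spacer in the frame of rail above 0.045 m and y of spacer in the frame of rail between -0.015 and 0.015 m and z of spacer in the frame of rail below 0.02 m), for 0.2 s.
3. the spacer is lifted out of the rail (height (world z) of spacer above 0.03 m), for 0.1 s.
At the end, for the whole second after the job is handed in: The spacer stands upright (within 11 degrees) on the tray's floor inside its walls (underside at most 5 mm above the floor), and the wooden block lies flat on the bench, right way up (within 11 degrees, at most 8 mm high); both are released and at rest (x of spacer in the frame of tray between -0.07 and 0.07 m and y of spacer in the frame of tray between -0.055 and 0.055 m and z of spacer in the frame of tray between 0 and 0.009 m and angle between each of spacer, block's own z axis and vertical below 0.2 rad and linear speed of each of spacer, block below 0.02 m/s and height (world z) of block between -0.005 and 0.008 m); the robot touches nothing.
It fails at once if the fingers touch the spacer while it is still under the lips (contact force between the fingers and spacer above 0.5 N and x of spacer in the frame of rail between -0.03 and 0.042 m and y of spacer in the frame of rail between -0.015 and 0.015 m and z of spacer in the frame of rail below 0.02 m).
It also fails if it takes over 59 s, if anything falls off the work surface, if the arm or the gripper's body presses on something with over 40 N, if the wrist force passes 120 N, or if a joint passes its speed limit or range.

### The arm

A 7-joint arm with a two-finger parallel gripper is mounted at the origin on the work surface. World frame = base frame: x ahead of the robot, y to its left, z up, the work surface at z = 0. Lengths are in m, angles in rad, forces in N, time in s.
With the tool pointing down it reaches from about 0.4 to 0.85 m from the base axis. Payload 4.5 kg.
Tool frame: the origin (TCP) lies midway between the tips of the shut fingers; the grasp point (between the pads) lies r.grip_point_offset behind it (r.grip_point_offset is the distance from the TCP to the grasp point, in m); z points along the fingers, y is the line along which they close (so a half turn about z gives the same grasp; the last joint's range is limited). The gripper opens to 88 mm and grips with 3 to 60 N. Pads are 18 mm wide; open, the fingers measure 123 mm over their backs; the gripper's body (75 mm by 187 mm) begins 45 mm behind the grasp point.
Start: joints at [1.362, 0.689, -0.195, 1.565, 0.157, 0.902, -0.215], TCP at [0.15, -0.607, 0.239] pointing down, gripper open.
Joint ranges: [-3.01, 3.01], [-0.46, 2.08], [-1.47, 1.51], [0.13, 2.56], [-1, 4.14], [0.04, 2.09], [-2.66, 2.66]. Speed limits (rad/s): [2.57, 2.57, 3.14, 3.14, 3.14, 3.14, 3.14].

### API

Orientations are given as a unit quaternion [x, y, z, w].
In Python, from plant import r gives the robot as it stands.
- The arm moves only by the shell command python3 -m jog 'ROWS' [FORCE]. ROWS is JSON, a list of rows, each an object of numbers: "wx", "wy", "wz": the turn, a rotation vector about the world's x, y, z as a fraction of full scale; "dx", "dy", "dz": the shift along the world's x, y, z as a fraction of full scale; "hand": the closure, from 0 (fully open) to 1 (shut). In form: [{"wx": .., "wy": .., "wz": .., "dx": .., "dy": .., "dz": .., "hand": ..}, ...]. A call has 1 to 5 rows; each row shifts and turns the commanded pose from where the row before left it; what a row does not reach is not made up. Full scale, the value 1, is 0.25 m for a shift and 2 rad for a turn. A row lasts 1/12 s, in which the tool goes at most 41.7 mm and 7.16 degrees, less where a joint would pass 70% of its speed; a pose out of reach is approached as far as the arm can. A call with a number of a shift or a turn outside -1 to 1 is refused whole. A call with a gripper value outside its range is refused whole. The fingers move at their own pace and stop on an object; FORCE is the grip in N (left out, the last holds). Time passes only in rows, so rows that do not move let the fingers close. It gives the time, the measured TCP pose, the force, the opening and the grip force at its end, in the units of the state.
- r.get_state(): the state, without advancing time (a new reading comes with each control period).
- r.snapshot(name): name is "scene" or "top" or "wrist"; returns the picture (480x640x3 uint8, red, green, blue); there is no depth.
- r.camera_info(name): a dict with "mtx" (3x3 intrinsics, pixels), "R" (3x3) and "t" (3): a world point X has camera coordinates R X + t. Camera axes: x right, y down, z forward; pixel columns grow to the right and rows downward; lengths in m; the calibration is good to about 2 mm. A picture is of the moment at which its call begins: read the wrist's pose just before it. camera_info takes no time and is no camera call; for the wrist camera it gives the pose at the moment of the call.
- r.finish_job(): hands the job in; it is judged then, once.
Trained networks look in the newest picture that a camera, given by its name, has taken for a name from the list of things; names that differ only in an ending like _2 or _b are one class to them, and where a whole thing is asked for, a point or a joint stands for the part that bears it (a point fixed in the world has none). Each returns a list of dicts, best first, with "p" (0 to 1); they miss things now and then, are a little off and sometimes report something else, mostly with a low value. They report only what shows in the picture. A call takes as long as a camera call. They do not tell look-alikes from the thing itself.
- r.search_frame(camera, query): "bbox" ([left, top, right, bottom] in pixels, round what is visible of it).
- r.masks_of(camera, query): "region" (480x640 bool, what is visible of it) and "bbox" ([left, top, right, bottom] in pixels, round what is visible of it).
The state is a dict: "clock": time; "q": joint angles; "qd": joint speeds; "joint_torque": joint torques, N m; "tool_pos": TCP position; "eef_rot": TCP orientation; "contact_force": force on the tool from outside, world axes, zero at the start; "moment": the same for the moment, N m; "opening": opening from 0.0 (shut) to 1.0 (fully open); "finger_force": force on a finger pad.
Only numpy, scipy, OpenCV 4.12 (cv2) and the standard library are available. Lean on these libraries where they do the work, as an engineer would, in place of code of your own. Each camera call takes 0.05 s, during which the arm holds its last target. There are 200 camera calls.

## Working session

There is one attempt and no reset: what is moved stays moved. The work goes in short steps, Python scripts to look and compute and a shell command to move; the robot and the scene stay as the last step left them, time stands still between calls to the robot, and variables do not carry over. Pictures are saved under pics/ and viewed, at most 10 in all, crops included, and the job is handed in when it is done.

```bash
mkdir -p pics; ls; python3 - <<'E'
from plant import r
import cv2
for c in ("scene","top"):
    im=r.snapshot(c); cv2.imwrite(f"pics/{c}0.png",im[:,:,::-1])
    for q in ("rail","spacer","block","tray"):
        print(c,q,[(d["p"],[int(v) for v in d["bbox"]]) for d in r.search_frame(c,q)][:5])
    i=r.camera_info(c); print(i)
s=r.get_state(); print(s["tool_pos"],s["eef_rot"],s["clock"],r.grip_point_offset)
E
```

```text
pics
scene rail [(0.86, [259, 329, 355, 404]), (0.77, [275, 251, 359, 302])]
scene spacer [(0.9, [310, 260, 353, 296])]
scene block [(0.76, [495, 283, 556, 330])]
scene tray [(0.92, [177, 201, 263, 270]), (0.84, [205, 104, 323, 195]), (0.81, [114, 185, 181, 240])]
{'mtx': array([[508.01408946,   0.        , 324.90224644],
       [  0.        , 508.01408946, 245.26958183],
       [  0.        ,   0.        ,   1.        ]]), 'R': array([[-0.40815522,  0.91291202,  0.00097676],
       [ 0.74952423,  0.33571636, -0.57053304],
       [-0.52117439, -0.23213393, -0.82127407]]), 't': array([ 0.24038265, -0.31699298,  1.31512752])}
top rail [(0.86, [255, 117, 322, 155]), (0.61, [275, 188, 346, 223])]
top spacer [(0.63, [282, 196, 312, 218]), (0.46, [277, 190, 346, 226])]
top block [(0.93, [114, 229, 162, 252])]
top tray [(0.87, [381, 185, 436, 250]), (0.61, [377, 279, 463, 386]), (0.58, [460, 190, 507, 240])]
{'mtx': array([[520.38400805,   0.        , 317.32981561],
       [  0.        , 520.38400805, 233.89598857],
       [  0.        ,   0.        ,   1.        ]]), 'R': array([[ 0.02637424, -0.99944086,  0.0205516 ],
       [-0.98626192, -0.02936915, -0.16255728],
       [ 0.16306997, -0.01598193, -0.98648505]]), 't': array([-0.07428144,  0.46308292,  1.17776669])}
[ 0.15027487 -0.60663253  0.23871178] [ 9.92637877e-01  1.21119962e-01  2.16570498e-06 -1.92038007e-05] 0.5 0.0187
```

View pics/scene0.png

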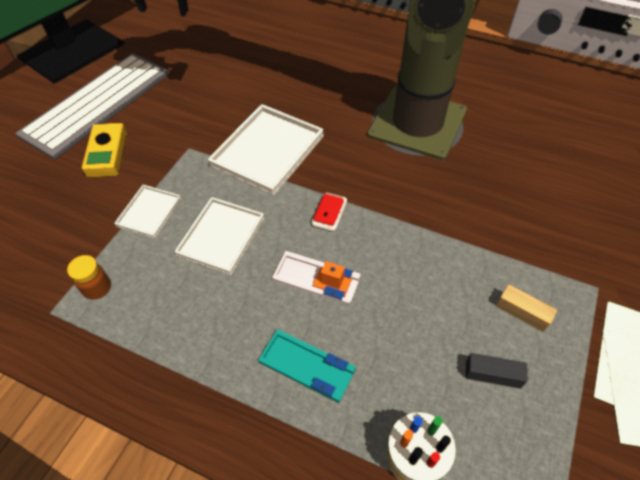

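View pics/top0.png

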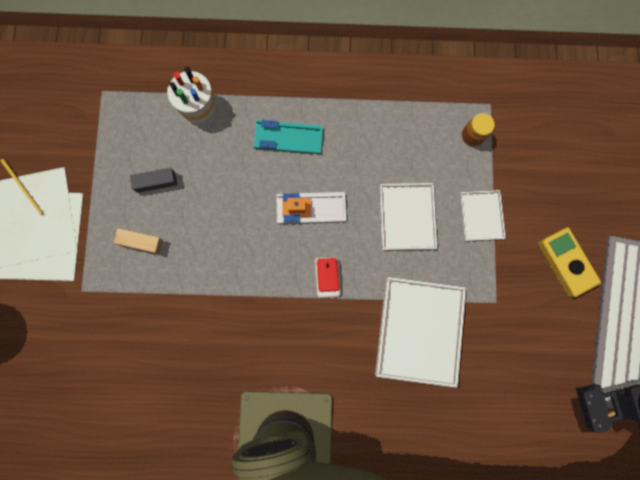

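The rail is the white and aluminium one with blue lips, at top-view (311,208). Its +x points right in the top picture, which is world -y; the teal rail at (288,137) is a decoy. The beech block is at (138,241) and the dark steel bar at (153,180). There are three trays, at (408,217), (421,332) and (483,215), so I'll fit the sizes.

```bash
cat > fit.py <<'E'
import numpy as np, cv2
from scipy.optimize import minimize
from plant import r
def box(x0,x1,y0,y1,z0,z1): return np.array([[x,y,z] for x in(x0,x1) for y in(y0,y1) for z in(z0,z1)],float)/1000
BLOCK=[box(-50,50,-18,18,0,40)]
SPACER=[box(-35,35,-23,23,4,14),box(-20,20,-14,14,14,58)]  # on rail floor
RAIL=[box(-45,-30,-35,35,0,4),box(-30,120,-35,35,0,14),box(-30,10,17,35,0,19.5),box(-30,10,-35,-17,0,19.5)]
def tray(a,b): return [box(-a/2,a/2,-b/2,b/2,0,18)]
def proj(ci,P): return cv2.projectPoints(P,cv2.Rodrigues(ci["R"])[0],ci["t"],ci["mtx"],None)[0][:,0]
def place(P,v):
    c,s=np.cos(v[2]),np.sin(v[2]); return P@np.array([[c,s,0],[-s,c,0],[0,0,1]])+[v[0],v[1],0]
S=4
def sil(ci,parts,v,roi):
    l,t,R,b=roi; im=np.zeros(((b-t)*S,(R-l)*S),np.uint8)
    for P in parts:
        q=(proj(ci,place(P,v))+0.5-[l,t])*S
        cv2.fillConvexPoly(im,cv2.convexHull(np.round(q*16).astype(np.int32)),255,cv2.LINE_8,4)
    return cv2.resize(im,(R-l,b-t),interpolation=cv2.INTER_AREA)/255.
def ground(ci,px,z=0.):
    d=ci["R"].T@np.linalg.solve(ci["mtx"],[px[0],px[1],1.]); c=-ci["R"].T@ci["t"]; return (c+d*(z-c[2])/d[2])[:2]
def fit(parts,obs,v0):
    rois=[]
    for ci,m in obs:
        y,x=np.nonzero(m); rois.append((max(x.min()-15,0),max(y.min()-15,0),min(x.max()+16,640),min(y.max()+16,480)))
    def cost(u):
        e=0
        for (ci,m),q in zip(obs,rois):
            k=m[q[1]:q[3],q[0]:q[2]].astype(float); e+=np.abs(sil(ci,parts,(u[0]/100,u[1]/100,u[2]),q)-k).sum()/k.sum()
        return e/len(obs)
    best=None
    for dy in (0,.15,-.15):
        u=np.array([v0[0]*100,v0[1]*100,v0[2]+dy])
        o=minimize(cost,u,method="Nelder-Mead",options=dict(initial_simplex=u+np.array([[0,0,0],[1.5,0,0],[0,1.5,0],[0,0,.2]]),xatol=1e-3,fatol=1e-5))
        if best is None or o.fun<best.fun: best=o
    return np.array([best.x[0]/100,best.x[1]/100,best.x[2]]),best.fun
E
cat > m1.py <<'E'
from fit import *
ci={c:r.camera_info(c) for c in("top","scene")}
for c in ci: r.snapshot(c)
M={(c,q):r.masks_of(c,q) for c in ci for q in("rail","spacer","block","tray")}
def near(c,q,p):
    L=[d for d in M[c,q] if d["bbox"][0]-5<=p[0]<=d["bbox"][2]+5 and d["bbox"][1]-5<=p[1]<=d["bbox"][3]+5]
    return L[0]["region"] if L else None
def run(n,parts,pt,ps,qs,yaw):
    masks=[]
    for c,p in(("top",pt),("scene",ps)):
        m=[near(c,q,p) for q in qs]; m=[a for a in m if a is not None]
        if m: masks.append((ci[c],np.any(m,0)))
        else: print("no",n,c)
    g=ground(ci["top"],pt,.02)
    for o in [masks]+[[k] for k in masks]:
        v,f=fit(parts,o,(g[0],g[1],yaw)); print(n,len(o),v.round(4),round(f,3))
run("block",BLOCK,(138,241),(527,306),("block",),np.pi/2)
run("spacer",SPACER,(297,207),(333,276),("spacer",),-np.pi/2)
run("rail+sp",RAIL+SPACER,(311,208),(318,276),("rail","spacer"),-np.pi/2)
for n,a,b in(((408,217),(219,236),0),((421,332),(267,148),0),((483,215),(148,211),0)):
    run(f"tray{n}",tray(160,130),n,a,("tray",),b)
E
python3 m1.py
```

```text
block 2 [0.4394 0.3573 1.3743] 0.08
block 1 [0.4397 0.3582 1.3813] 0.073
block 1 [0.4392 0.3572 1.3871] 0.082
spacer 2 [ 0.5325 -0.0101 -1.5004] 0.268
spacer 1 [ 0.5325 -0.0095 -1.4924] 0.224
spacer 1 [ 0.5328 -0.0107 -1.5344] 0.298
rail+sp 2 [ 0.5333 -0.0066 -1.5041] 0.087
rail+sp 1 [ 0.5329 -0.0071 -1.5022] 0.124
rail+sp 1 [ 0.5337 -0.0067 -1.5024] 0.048
tray(408, 217) 2 [ 0.5215 -0.2784  0.0423] 0.025
tray(408, 217) 1 [ 0.5212 -0.278   0.0474] 0.024
tray(408, 217) 1 [ 0.5222 -0.2789  0.044 ] 0.022
tray(421, 332) 2 [ 0.2814 -0.291  -0.099 ] 0.488
tray(421, 332) 1 [ 0.2169 -0.3286 -0.0952] 0.482
tray(421, 332) 1 [ 0.2833 -0.288  -0.1133] 0.476
tray(483, 215) 2 [ 0.5162 -0.4677  0.4999] 0.841
tray(483, 215) 1 [ 0.5456 -0.4432  0.6048] 0.825
tray(483, 215) 1 [ 0.5103 -0.4421  0.0419] 0.796
```

```bash
R='{"dx":0.093,"dy":0.108,"wz":0.038,"hand":0}'
python3 -m jog '[{"dx":0.093,"dy":0.108,"wz":0.038,"hand":0},{"dx":0.093,"dy":0.108,"wz":0.038,"hand":0},{"dx":0.093,"dy":0.108,"wz":0.038,"hand":0},{"dx":0.093,"dy":0.108,"wz":0.038,"hand":0},{"dx":0.093,"dy":0.108,"wz":0.038,"hand":0}]'
python3 -c "from plant import r; print(r.get_state()['q'])"
```

```text
[ 1.36179126  0.68905646 -0.19462196  1.56530023  0.15729693  0.90253132
 -0.21507396]invalid input
```

```bash

python3 -m jog '[{"wx":0,"wy":0,"wz":0.038,"dx":0.093,"dy":0.108,"dz":0,"hand":0},{"wx":0,"wy":0,"wz":0.038,"dx":0.093,"dy":0.108,"dz":0,"hand":0},{"wx":0,"wy":0,"wz":0.038,"dx":0.093,"dy":0.108,"dz":0,"hand":0},{"wx":0,"wy":0,"wz":0.038,"dx":0.093,"dy":0.108,"dz":0,"hand":0},{"wx":0,"wy":0,"wz":0.038,"dx":0.093,"dy":0.108,"dz":0,"hand":0}]'
python3 -c "from plant import r; print(r.get_state()['q'])"
```

```text
clock: 1.42
tool_pos: [0.2674, -0.4704, 0.239]
eef_rot: [0.951, 0.308, 0.0, 0.0]
contact_force: [1.7, -0.3, -0.4]
opening: 1.002
finger_force: 0.0
[ 1.15122528  0.58611805 -0.29546317  1.81682739  0.23298853  0.77192991
 -0.21000737]
```

```bash

python3 -m jog '[{"wx":0,"wy":0,"wz":0.038,"dx":0.093,"dy":0.108,"dz":0,"hand":0},{"wx":0,"wy":0,"wz":0.038,"dx":0.093,"dy":0.108,"dz":0,"hand":0},{"wx":0,"wy":0,"wz":0.038,"dx":0.093,"dy":0.108,"dz":0,"hand":0},{"wx":0,"wy":0,"wz":0.038,"dx":0.093,"dy":0.108,"dz":0,"hand":0},{"wx":0,"wy":0,"wz":0.038,"dx":0.093,"dy":0.108,"dz":0,"hand":0}]' >/dev/null
python3 -m jog '[{"wx":0,"wy":0,"wz":0.038,"dx":0.093,"dy":0.108,"dz":0,"hand":0},{"wx":0,"wy":0,"wz":0.038,"dx":0.093,"dy":0.108,"dz":0,"hand":0},{"wx":0,"wy":0,"wz":0.038,"dx":0.093,"dy":0.108,"dz":0,"hand":0},{"wx":0,"wy":0,"wz":0.038,"dx":0.093,"dy":0.108,"dz":0,"hand":0},{"wx":0,"wy":0,"wz":0.038,"dx":0.093,"dy":0.108,"dz":0,"hand":0}]'
python3 -m jog '[{"wx":0,"wy":0,"wz":0,"dx":0,"dy":0.15,"dz":0,"hand":0},{"wx":0,"wy":0,"wz":0,"dx":0,"dy":0.15,"dz":0,"hand":0},{"wx":0,"wy":0,"wz":0,"dx":0,"dy":0.15,"dz":0,"hand":0},{"wx":0,"wy":0,"wz":0,"dx":0,"dy":0.15,"dz":0,"hand":0},{"wx":0,"wy":0,"wz":0,"dx":0,"dy":0.15,"dz":0,"hand":0}]'
python3 -c "from plant import r; print(r.get_state()['q'])"
```

```text
clock: 2.25
tool_pos: [0.5, -0.2004, 0.239]
eef_rot: [0.769, 0.639, 0.0, 0.0]
contact_force: [0.7, -0.0, 0.6]
opening: 0.998
finger_force: 0.0
clock: 2.67
tool_pos: [0.499, -0.0125, 0.2389]
eef_rot: [0.77, 0.637, 0.0, 0.0]
contact_force: [0.6, 0.0, -0.7]
opening: 0.998
finger_force: 0.0
[ 0.22936452  0.55353239 -0.46358509  1.92992725  0.35703426  0.73843406
 -0.63010092]
```

```bash
cat > wr.py <<'E'
import sys
from fit import *
# usage: wr.py pic obj v0...
def look(pic,parts,qs,v0):
    ci=r.camera_info("wrist"); im=r.snapshot("wrist").copy()
    if pic: cv2.imwrite(f"pics/{pic}.png",im[:,:,::-1])
    ms=[]
    for q in qs:
        c=proj(ci,place(np.array([[0,0,.03]]),v0))[0]
        L=[d for d in r.masks_of("wrist",q) if d["bbox"][0]-20<=c[0]<=d["bbox"][2]+20 and d["bbox"][1]-20<=c[1]<=d["bbox"][3]+20]
        print(q,c.round(),[(d["p"],np.round(d["bbox"])) for d in L])
        if L: ms.append(L[0]["region"])
    v,f=fit(parts,[(ci,np.any(ms,0))],v0); print(v.round(4),round(f,3)); return v
E
python3 -c "
from wr import *
look('w1',RAIL+SPACER,('rail','spacer'),(.533,-.007,-1.503))
look('',SPACER,('spacer',),(.533,-.007,-1.503))"
python3 -m jog '[{"wx":0,"wy":0,"wz":0,"dx":-0.024,"dy":0.148,"dz":0,"hand":0},{"wx":0,"wy":0,"wz":0,"dx":-0.024,"dy":0.148,"dz":0,"hand":0},{"wx":0,"wy":0,"wz":0,"dx":-0.024,"dy":0.148,"dz":0,"hand":0},{"wx":0,"wy":0,"wz":0,"dx":-0.024,"dy":0.148,"dz":0,"hand":0},{"wx":0,"wy":0,"wz":0,"dx":-0.024,"dy":0.148,"dz":0,"hand":0}]'
python3 -m jog '[{"wx":0,"wy":0,"wz":0,"dx":-0.024,"dy":0.148,"dz":0,"hand":0},{"wx":0,"wy":0,"wz":0,"dx":-0.024,"dy":0.148,"dz":0,"hand":0},{"wx":0,"wy":0,"wz":0,"dx":-0.024,"dy":0.148,"dz":0,"hand":0},{"wx":0,"wy":0,"wz":0,"dx":-0.024,"dy":0.148,"dz":0,"hand":0},{"wx":0,"wy":0,"wz":0,"dx":-0.024,"dy":0.148,"dz":0,"hand":0}]'
python3 -c "
from wr import *
look('w2',BLOCK,('block',),(.4394,.3573,1.375))"
```

```text
rail [364. 198.] [(0.77, array([310., 132., 426., 318.]))]
spacer [364. 198.] [(0.98, array([330., 151., 395., 239.]))]
[ 0.5339 -0.0057 -1.5114] 0.023
spacer [364. 201.] [(0.59, array([330., 152., 395., 242.]))]
[ 0.5329 -0.0086 -1.5013] 0.224
clock: 3.33
tool_pos: [0.4696, 0.1699, 0.2386]
eef_rot: [0.772, 0.636, -0.0, 0.001]
contact_force: [0.5, -0.3, -1.4]
opening: 0.998
finger_force: 0.0
clock: 3.75
tool_pos: [0.4404, 0.3552, 0.2386]
eef_rot: [0.772, 0.636, -0.0, 0.001]
contact_force: [0.5, -1.4, -0.2]
opening: 1.003
finger_force: 0.0
block [325. 209.] [(0.9, array([302., 145., 347., 269.]))]
[0.4396 0.3603 1.3758] 0.031
```

View pics/w1.png

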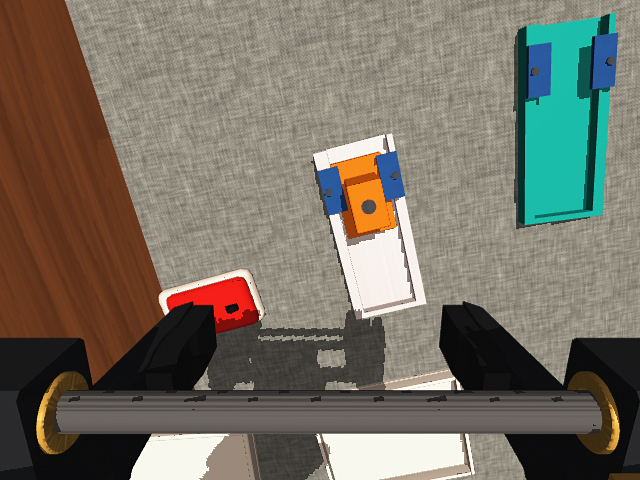

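View pics/w2.png

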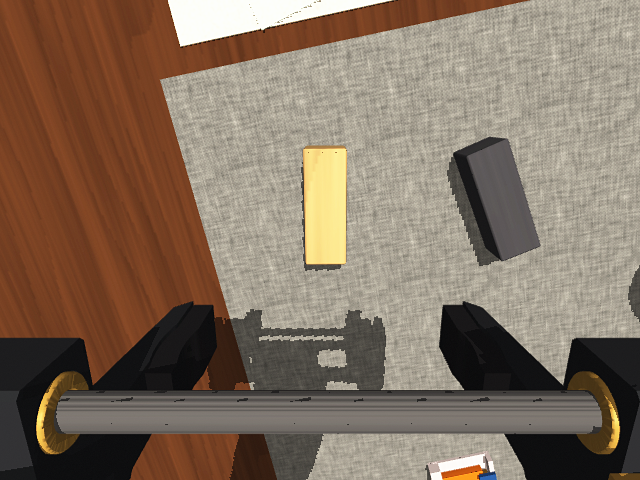

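The wrist view shows the spacer at (366,200) under the blue lips. It also shows the beech block at (325,207), aligned with the fingers, and the bar well to the side at (497,200). All the fits agree, so I'm going down to grip the block.

```bash

python3 -m jog '[{"wx":0,"wy":0,"wz":0,"dx":0,"dy":0.015,"dz":-0.14,"hand":0},{"wx":0,"wy":0,"wz":0,"dx":0,"dy":0,"dz":-0.14,"hand":0},{"wx":0,"wy":0,"wz":0,"dx":0,"dy":0,"dz":-0.14,"hand":0},{"wx":0,"wy":0,"wz":0,"dx":0,"dy":0,"dz":-0.14,"hand":0},{"wx":0,"wy":0,"wz":0,"dx":0,"dy":0,"dz":-0.14,"hand":0}]'
python3 -m jog '[{"wx":0,"wy":0,"wz":0,"dx":0,"dy":0,"dz":-0.1,"hand":0},{"wx":0,"wy":0,"wz":0,"dx":0,"dy":0,"dz":-0.08,"hand":0},{"wx":0,"wy":0,"wz":0,"dx":0,"dy":0,"dz":-0.046,"hand":0},{"wx":0,"wy":0,"wz":0,"dx":0,"dy":0,"dz":0,"hand":0},{"wx":0,"wy":0,"wz":0,"dx":0,"dy":0,"dz":0,"hand":0}]'
python3 -m jog '[{"wx":0,"wy":0,"wz":0,"dx":0,"dy":0,"dz":0,"hand":1},{"wx":0,"wy":0,"wz":0,"dx":0,"dy":0,"dz":0,"hand":1},{"wx":0,"wy":0,"wz":0,"dx":0,"dy":0,"dz":0,"hand":1},{"wx":0,"wy":0,"wz":0,"dx":0,"dy":0,"dz":0,"hand":1},{"wx":0,"wy":0,"wz":0,"dx":0,"dy":0,"dz":0,"hand":1}]' 40
python3 -m jog '[{"wx":0,"wy":0,"wz":0,"dx":0,"dy":0,"dz":0,"hand":1},{"wx":0,"wy":0,"wz":0,"dx":0,"dy":0,"dz":0,"hand":1},{"wx":0,"wy":0,"wz":0,"dx":0,"dy":0,"dz":0,"hand":1},{"wx":0,"wy":0,"wz":0,"dx":0,"dy":0,"dz":0,"hand":1},{"wx":0,"wy":0,"wz":0,"dx":0,"dy":0,"dz":0,"hand":1}]' 40
```

```text
clock: 4.27
tool_pos: [0.441, 0.3569, 0.0622]
eef_rot: [0.772, 0.636, 0.0, 0.001]
contact_force: [0.4, -0.4, -0.6]
opening: 1.004
finger_force: 0.0
clock: 4.68
tool_pos: [0.44, 0.3585, 0.0073]
eef_rot: [0.771, 0.637, -0.0, 0.0]
contact_force: [0.6, 0.0, 0.3]
opening: 1.003
finger_force: 0.0
clock: 5.1
tool_pos: [0.4393, 0.3598, 0.0079]
eef_rot: [0.77, 0.638, 0.001, -0.0]
contact_force: [-1.0, -0.9, -1.0]
opening: 0.649
finger_force: 0.0
clock: 5.52
tool_pos: [0.439, 0.3596, 0.0073]
eef_rot: [0.77, 0.638, 0.0, 0.0]
contact_force: [-0.3, 0.0, 0.6]
opening: 0.401
finger_force: 40.0
```

```bash

python3 -m jog '[{"wx":0,"wy":0,"wz":0,"dx":0,"dy":0,"dz":0.05,"hand":1},{"wx":0,"wy":0,"wz":0,"dx":0,"dy":0,"dz":0.1,"hand":1},{"wx":0,"wy":0,"wz":0,"dx":0,"dy":0,"dz":0.12,"hand":1},{"wx":0,"wy":0,"wz":0,"dx":0,"dy":0,"dz":0.1,"hand":1},{"wx":0,"wy":0,"wz":0.015,"dx":0,"dy":0,"dz":0,"hand":1}]' 
python3 -m jog '[{"wx":0,"wy":0,"wz":0.02,"dx":0.0445,"dy":-0.138,"dz":0,"hand":1},{"wx":0,"wy":0,"wz":0.02,"dx":0.0445,"dy":-0.138,"dz":0,"hand":1},{"wx":0,"wy":0,"wz":0.02,"dx":0.0445,"dy":-0.138,"dz":0,"hand":1},{"wx":0,"wy":0,"wz":0.02,"dx":0.0445,"dy":-0.138,"dz":0,"hand":1},{"wx":0,"wy":0,"wz":0.02,"dx":0.0445,"dy":-0.138,"dz":0,"hand":1}]' 
python3 -m jog '[{"wx":0,"wy":0,"wz":0.01,"dx":0.0445,"dy":-0.138,"dz":0,"hand":1},{"wx":0,"wy":0,"wz":0,"dx":0.0445,"dy":-0.138,"dz":0,"hand":1},{"wx":0,"wy":0,"wz":0,"dx":0.0445,"dy":-0.138,"dz":0,"hand":1},{"wx":0,"wy":0,"wz":0,"dx":0,"dy":0,"dz":0,"hand":1},{"wx":0,"wy":0,"wz":0,"dx":0,"dy":0,"dz":0,"hand":1}]' 
python3 -c "
from wr import *
look('w3',RAIL+SPACER,('rail','spacer'),(.5336,-.006,-1.508))"
```

```text
clock: 5.93
tool_pos: [0.441, 0.3617, 0.1048]
eef_rot: [0.761, 0.649, 0.004, -0.0]
contact_force: [-0.4, 0.4, -1.0]
opening: 0.411
finger_force: 40.0
clock: 6.35
tool_pos: [0.4945, 0.1851, 0.0996]
eef_rot: [0.691, 0.723, -0.0, 0.0]
contact_force: [0.9, 0.3, -0.6]
opening: 0.403
finger_force: 40.0
clock: 6.77
tool_pos: [0.5282, 0.0798, 0.0993]
eef_rot: [0.687, 0.727, -0.001, 0.0]
contact_force: [-0.1, 0.7, -0.8]
opening: 0.405
finger_force: 40.0
rail [327. 399.] []
spacer [327. 399.] []Traceback (most recent call last):
  File "<string>", line 3, in <module>
    look('w3',RAIL+SPACER,('rail','spacer'),(.5336,-.006,-1.508))
    ~~~~^^^^^^^^^^^^^^^^^^^^^^^^^^^^^^^^^^^^^^^^^^^^^^^^^^^^^^^^^
  File "wr.py", line 13, in look
    v,f=fit(parts,[(ci,np.any(ms,0))],v0); print(v.round(4),round(f,3)); return v
        ~~~^^^^^^^^^^^^^^^^^^^^^^^^^^^^^^
  File "fit.py", line 24, in fit
    y,x=np.nonzero(m); rois.append((max(x.min()-15,0),max(y.min()-15,0),min(x.max()+16,640),min(y.max()+16,480)))
        ~~~~~~~~~~^^^
    return _wrapfunc(a, 'nonzero')
    return bound(*args, **kwds)
ValueError: Calling nonzero on 0d arrays is not allowed. Use np.atleast_1d(scalar).nonzero() instead. If the context of this error is of the form `arr[nonzero(cond)]`, just use `arr[cond]`.
```

View pics/w3.png

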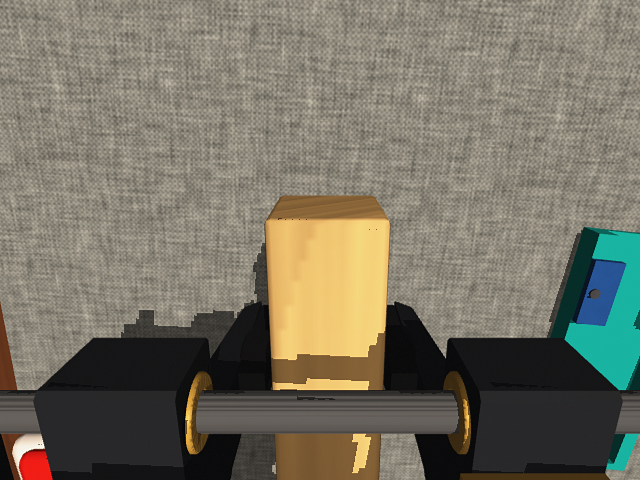

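The block is held square and aligned with the rail. I'm lowering it to 25 mm and starting the knock.

```bash

python3 -m jog '[{"wx":0,"wy":0,"wz":0.003,"dx":0,"dy":0,"dz":-0.1,"hand":1},{"wx":0,"wy":0,"wz":0,"dx":0,"dy":0,"dz":-0.1,"hand":1},{"wx":0,"wy":0,"wz":0,"dx":0,"dy":0,"dz":-0.068,"hand":1},{"wx":0,"wy":0,"wz":0,"dx":0,"dy":0,"dz":0,"hand":1},{"wx":0,"wy":0,"wz":0,"dx":0,"dy":0,"dz":0,"hand":1}]' 50
python3 -m jog '[{"wx":0,"wy":0,"wz":0,"dx":0.0015,"dy":-0.024,"dz":0,"hand":1},{"wx":0,"wy":0,"wz":0,"dx":0.0015,"dy":-0.024,"dz":0,"hand":1},{"wx":0,"wy":0,"wz":0,"dx":0.0015,"dy":-0.024,"dz":0,"hand":1},{"wx":0,"wy":0,"wz":0,"dx":0.0015,"dy":-0.024,"dz":0,"hand":1},{"wx":0,"wy":0,"wz":0,"dx":0,"dy":0,"dz":0,"hand":1}]'
```

```text
clock: 7.33
tool_pos: [0.5271, 0.0854, 0.0324]
eef_rot: [0.681, 0.732, -0.0, -0.001]
contact_force: [-1.2, 1.1, -1.3]
opening: 0.401
finger_force: 50.0
clock: 7.75
tool_pos: [0.5301, 0.0593, 0.0336]
eef_rot: [0.683, 0.73, 0.001, -0.0]
contact_force: [0.2, 1.0, -0.9]
opening: 0.401
finger_force: 50.0
```

```bash

python3 -m jog '[{"wx":0,"wy":0,"wz":0,"dx":0.0015,"dy":-0.024,"dz":0,"hand":1},{"wx":0,"wy":0,"wz":0,"dx":0.0015,"dy":-0.024,"dz":0,"hand":1},{"wx":0,"wy":0,"wz":0,"dx":0.0015,"dy":-0.024,"dz":0,"hand":1},{"wx":0,"wy":0,"wz":0,"dx":0.0015,"dy":-0.024,"dz":0,"hand":1},{"wx":0,"wy":0,"wz":0,"dx":0,"dy":0,"dz":0,"hand":1}]'
python3 -c "
from wr import *
from m1 import near" >/dev/null 2>&1
python3 -c "
from plant import r
import cv2; cv2.imwrite('pics/s1.png',cv2.resize(r.snapshot('scene')[200:360,240:440,::-1],None,fx=3,fy=3))"
```

```text
clock: 8.17
tool_pos: [0.5314, 0.0387, 0.0336]
eef_rot: [0.682, 0.731, 0.003, -0.001]
contact_force: [-1.0, 6.8, 2.2]
opening: 0.402
finger_force: 50.0
```

View pics/s1.png

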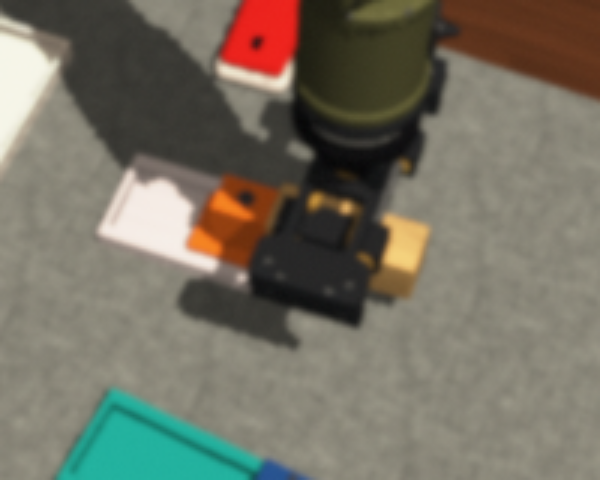

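The spacer is sliding upright ahead of the block (crop, about (235,220)), at 6.8 N. I'm continuing the knock.

```bash

python3 -m jog '[{"wx":0,"wy":0,"wz":0,"dx":0.0015,"dy":-0.024,"dz":0,"hand":1},{"wx":0,"wy":0,"wz":0,"dx":0.0015,"dy":-0.024,"dz":0,"hand":1},{"wx":0,"wy":0,"wz":0,"dx":0.0015,"dy":-0.024,"dz":0,"hand":1},{"wx":0,"wy":0,"wz":0,"dx":0.0015,"dy":-0.024,"dz":0,"hand":1},{"wx":0,"wy":0,"wz":0,"dx":0.001,"dy":-0.016,"dz":0,"hand":1}]'
python3 -m jog '[{"wx":0,"wy":0,"wz":0,"dx":0.001,"dy":-0.016,"dz":0,"hand":1},{"wx":0,"wy":0,"wz":0,"dx":0.001,"dy":-0.016,"dz":0,"hand":1},{"wx":0,"wy":0,"wz":0,"dx":0,"dy":0,"dz":0,"hand":1},{"wx":0,"wy":0,"wz":0,"dx":0,"dy":0,"dz":0,"hand":1},{"wx":0,"wy":0,"wz":0,"dx":0,"dy":0,"dz":0,"hand":1}]'
```

```text
clock: 9.13
tool_pos: [0.5329, 0.0062, 0.0329]
eef_rot: [0.683, 0.73, -0.0, 0.0]
contact_force: [-0.2, 1.3, -0.0]
opening: 0.402
finger_force: 50.0
clock: 9.55
tool_pos: [0.5332, -0.0008, 0.0327]
eef_rot: [0.683, 0.731, -0.0, 0.0]
contact_force: [-0.5, -0.6, -0.7]
opening: 0.4
finger_force: 50.0
```

```bash

python3 -m jog '[{"wx":0,"wy":0,"wz":0,"dx":-0.006,"dy":0.1,"dz":0,"hand":1},{"wx":0,"wy":0,"wz":0,"dx":-0.009,"dy":0.14,"dz":0,"hand":1},{"wx":0,"wy":0,"wz":0,"dx":0,"dy":0.06,"dz":0.1,"hand":1},{"wx":0,"wy":0,"wz":0,"dx":-0.048,"dy":0.125,"dz":0,"hand":1},{"wx":0,"wy":0,"wz":0,"dx":-0.048,"dy":0.125,"dz":0,"hand":1}]'
python3 -m jog '[{"wx":0,"wy":0,"wz":0,"dx":-0.048,"dy":0.125,"dz":0,"hand":1},{"wx":0,"wy":0,"wz":0,"dx":-0.048,"dy":0.125,"dz":0,"hand":1},{"wx":0,"wy":0,"wz":0,"dx":-0.048,"dy":0.125,"dz":0,"hand":1},{"wx":0,"wy":0,"wz":0,"dx":-0.036,"dy":0.05,"dz":-0.08,"hand":1},{"wx":0,"wy":0,"wz":0,"dx":0,"dy":0,"dz":-0.06,"hand":1}]'
python3 -m jog '[{"wx":0,"wy":0,"wz":0,"dx":0,"dy":0,"dz":-0.03,"hand":1},{"wx":0,"wy":0,"wz":0,"dx":0,"dy":0,"dz":0,"hand":1},{"wx":0,"wy":0,"wz":0,"dx":0,"dy":0,"dz":0,"hand":1},{"wx":0,"wy":0,"wz":0,"dx":0,"dy":0,"dz":0,"hand":1},{"wx":0,"wy":0,"wz":0,"dx":0,"dy":0,"dz":0,"hand":1}]'
```

```text
clock: 9.97
tool_pos: [0.5065, 0.1376, 0.0586]
eef_rot: [0.684, 0.73, 0.001, 0.001]
contact_force: [0.2, 1.1, -1.5]
opening: 0.406
finger_force: 50.0
clock: 10.38
tool_pos: [0.458, 0.25, 0.0228]
eef_rot: [0.68, 0.734, 0.002, -0.002]
contact_force: [0.7, -0.8, -1.4]
opening: 0.404
finger_force: 50.0
clock: 10.8
tool_pos: [0.4614, 0.2427, 0.0159]
eef_rot: [0.683, 0.73, 0.001, 0.0]
contact_force: [0.0, 0.5, -1.0]
opening: 0.402
finger_force: 50.0
```

```bash

python3 -m jog '[{"wx":0,"wy":0,"wz":0,"dx":0,"dy":0,"dz":-0.02,"hand":1},{"wx":0,"wy":0,"wz":0,"dx":0,"dy":0,"dz":-0.008,"hand":1},{"wx":0,"wy":0,"wz":0,"dx":0,"dy":0,"dz":-0.005,"hand":1},{"wx":0,"wy":0,"wz":0,"dx":0,"dy":0,"dz":0,"hand":1},{"wx":0,"wy":0,"wz":0,"dx":0,"dy":0,"dz":0,"hand":1}]'
python3 -m jog '[{"wx":0,"wy":0,"wz":0,"dx":0,"dy":0,"dz":0,"hand":0.3},{"wx":0,"wy":0,"wz":0,"dx":0,"dy":0,"dz":0,"hand":0.3},{"wx":0,"wy":0,"wz":0,"dx":0,"dy":0,"dz":0,"hand":0.2},{"wx":0,"wy":0,"wz":0,"dx":0,"dy":0,"dz":0,"hand":0.1},{"wx":0,"wy":0,"wz":0,"dx":0,"dy":0,"dz":0,"hand":0}]'
python3 -m jog '[{"wx":0,"wy":0,"wz":0,"dx":0,"dy":0,"dz":0,"hand":0},{"wx":0,"wy":0,"wz":0,"dx":0,"dy":0,"dz":0,"hand":0},{"wx":0,"wy":0,"wz":0,"dx":0,"dy":0,"dz":0,"hand":0},{"wx":0,"wy":0,"wz":0,"dx":0,"dy":0,"dz":0,"hand":0},{"wx":0,"wy":0,"wz":0,"dx":0,"dy":0,"dz":0,"hand":0}]'
```

```text
clock: 11.22
tool_pos: [0.4607, 0.243, 0.0072]
eef_rot: [0.683, 0.731, 0.0, 0.0]
contact_force: [-0.1, -1.2, 2.6]
opening: 0.405
finger_force: 50.0
clock: 11.63
tool_pos: [0.4605, 0.2434, 0.0069]
eef_rot: [0.683, 0.731, 0.0, -0.0]
contact_force: [-0.6, 0.9, -0.1]
opening: 0.755
finger_force: 0.0
clock: 12.05
tool_pos: [0.4606, 0.2433, 0.007]
eef_rot: [0.683, 0.731, 0.0, 0.0]
contact_force: [0.3, 0.4, -0.2]
opening: 1.003
finger_force: 0.0
```

```bash

python3 -m jog '[{"wx":0,"wy":0,"wz":0,"dx":0,"dy":0,"dz":0.08,"hand":0},{"wx":0,"wy":0,"wz":0,"dx":0,"dy":0,"dz":0.16,"hand":0},{"wx":0,"wy":0,"wz":0,"dx":0,"dy":0,"dz":0.16,"hand":0},{"wx":0,"wy":0,"wz":0,"dx":0,"dy":0,"dz":0.16,"hand":0},{"wx":0,"wy":0,"wz":0,"dx":0,"dy":0,"dz":0.16,"hand":0}]' >/dev/null
python3 -m jog '[{"wx":0,"wy":0,"wz":0,"dx":0.031,"dy":-0.126,"dz":0.04,"hand":0},{"wx":0,"wy":0,"wz":0,"dx":0.031,"dy":-0.126,"dz":0.04,"hand":0},{"wx":0,"wy":0,"wz":0,"dx":0.031,"dy":-0.126,"dz":0,"hand":0},{"wx":0,"wy":0,"wz":0,"dx":0.031,"dy":-0.126,"dz":0,"hand":0},{"wx":0,"wy":0,"wz":0,"dx":0.031,"dy":-0.126,"dz":0,"hand":0}]'
python3 -m jog '[{"wx":0,"wy":0,"wz":0,"dx":0.031,"dy":-0.126,"dz":0,"hand":0},{"wx":0,"wy":0,"wz":0,"dx":0.031,"dy":-0.126,"dz":0,"hand":0},{"wx":0,"wy":0,"wz":0,"dx":0.031,"dy":-0.126,"dz":0,"hand":0},{"wx":0,"wy":0,"wz":0,"dx":0.031,"dy":-0.126,"dz":0,"hand":0},{"wx":0,"wy":0,"wz":0,"dx":0.031,"dy":-0.126,"dz":0,"hand":0}]'
python3 -m jog '[{"wx":0,"wy":0,"wz":0,"dx":0,"dy":0,"dz":0,"hand":0},{"wx":0,"wy":0,"wz":0,"dx":0,"dy":0,"dz":0,"hand":0}]'
python3 -c "
from wr import *
v=look('w4',SPACER,('spacer',),(.5377,-.071,-1.508))
d=v[:2]-[.5336,-.006]; print('railx',d@[.0628,-.998],'raily',d@[.998,.0628])"
```

```text
clock: 12.88
tool_pos: [0.4994, 0.0841, 0.2074]
eef_rot: [0.683, 0.731, 0.0, 0.0]
contact_force: [-0.1, -0.8, -0.1]
opening: 0.998
finger_force: 0.0
clock: 13.3
tool_pos: [0.5379, -0.0735, 0.207]
eef_rot: [0.683, 0.731, -0.0, -0.0]
contact_force: [0.1, 0.1, 0.3]
opening: 1.001
finger_force: 0.0
clock: 13.47
tool_pos: [0.5378, -0.0743, 0.2066]
eef_rot: [0.684, 0.729, -0.001, 0.0]
contact_force: [-0.4, -0.9, 0.9]
opening: 1.001
finger_force: 0.0
spacer [327. 216.] [(0.75, array([296., 164., 356., 254.])), (0.74, array([281.,  66., 372., 275.]))]
[ 0.5368 -0.0724 -1.5128] 0.032
railx 0.06645085114927742 raily -0.0009813070715175216
```

View pics/w4.png

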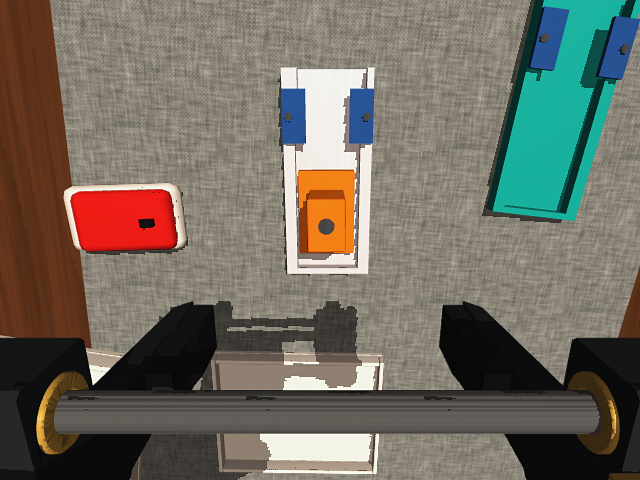

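The spacer stands upright in the pocket at (326,212), with its origin at rail x ≈ 66 mm, clear of the lips. Now I'll grip its upright.

```bash

python3 -m jog '[{"wx":0,"wy":0,"wz":0,"dx":-0.004,"dy":0.007,"dz":-0.15,"hand":0},{"wx":0,"wy":0,"wz":0,"dx":0,"dy":0,"dz":-0.15,"hand":0},{"wx":0,"wy":0,"wz":0,"dx":0,"dy":0,"dz":-0.15,"hand":0},{"wx":0,"wy":0,"wz":0,"dx":0,"dy":0,"dz":-0.12,"hand":0},{"wx":0,"wy":0,"wz":0,"dx":0,"dy":0,"dz":-0.1,"hand":0}]'
python3 -m jog '[{"wx":0,"wy":0,"wz":0,"dx":0,"dy":0,"dz":-0.06,"hand":0},{"wx":0,"wy":0,"wz":0,"dx":0,"dy":0,"dz":0,"hand":0},{"wx":0,"wy":0,"wz":0,"dx":0,"dy":0,"dz":0,"hand":0},{"wx":0,"wy":0,"wz":0,"dx":0,"dy":0,"dz":0,"hand":0.4},{"wx":0,"wy":0,"wz":0,"dx":0,"dy":0,"dz":0,"hand":1}]' 25
python3 -m jog '[{"wx":0,"wy":0,"wz":0,"dx":0,"dy":0,"dz":0,"hand":1},{"wx":0,"wy":0,"wz":0,"dx":0,"dy":0,"dz":0,"hand":1},{"wx":0,"wy":0,"wz":0,"dx":0,"dy":0,"dz":0,"hand":1},{"wx":0,"wy":0,"wz":0,"dx":0,"dy":0,"dz":0,"hand":1},{"wx":0,"wy":0,"wz":0,"dx":0,"dy":0,"dz":0,"hand":1}]' 25
python3 -m jog '[{"wx":0,"wy":0,"wz":0,"dx":0,"dy":0,"dz":0,"hand":1},{"wx":0,"wy":0,"wz":0,"dx":0,"dy":0,"dz":0,"hand":1},{"wx":0,"wy":0,"wz":0,"dx":0,"dy":0,"dz":0,"hand":1},{"wx":0,"wy":0,"wz":0,"dx":0,"dy":0,"dz":0,"hand":1},{"wx":0,"wy":0,"wz":0,"dx":0,"dy":0,"dz":0,"hand":1}]' 25
```

```text
clock: 13.98
tool_pos: [0.536, -0.0675, 0.0376]
eef_rot: [0.681, 0.732, -0.0, -0.001]
contact_force: [0.5, -0.3, -0.3]
opening: 1.003
finger_force: 0.0
clock: 14.4
tool_pos: [0.538, -0.0693, 0.0259]
eef_rot: [0.682, 0.731, 0.001, 0.001]
contact_force: [-0.2, -0.6, -0.3]
opening: 0.871
finger_force: 0.0
clock: 14.82
tool_pos: [0.5371, -0.07, 0.0247]
eef_rot: [0.683, 0.731, 0.0, 0.0]
contact_force: [0.5, -0.3, -0.6]
opening: 0.494
finger_force: 0.0
clock: 15.23
tool_pos: [0.5369, -0.07, 0.0244]
eef_rot: [0.683, 0.731, -0.0, -0.0]
contact_force: [-0.1, -0.3, 0.0]
opening: 0.316
finger_force: 25.0
```

```bash

python3 -m jog '[{"wx":0,"wy":0,"wz":0,"dx":0,"dy":0,"dz":0.04,"hand":1},{"wx":0,"wy":0,"wz":0,"dx":0,"dy":0,"dz":0.08,"hand":1},{"wx":0,"wy":0,"wz":0,"dx":0,"dy":0,"dz":0.1,"hand":1},{"wx":0,"wy":0,"wz":0,"dx":0,"dy":0,"dz":0.06,"hand":1},{"wx":0,"wy":0,"wz":0,"dx":0,"dy":0,"dz":0,"hand":1}]' 35
python3 -m jog '[{"wx":0,"wy":0,"wz":0,"dx":-0.01,"dy":-0.1,"dz":0,"hand":1},{"wx":0,"wy":0,"wz":0,"dx":-0.01,"dy":-0.14,"dz":0,"hand":1},{"wx":0,"wy":0,"wz":0,"dx":-0.01,"dy":-0.14,"dz":0,"hand":1},{"wx":0,"wy":0,"wz":0,"dx":-0.01,"dy":-0.14,"dz":0,"hand":1},{"wx":0,"wy":0,"wz":0,"dx":-0.01,"dy":-0.14,"dz":0,"hand":1}]'
python3 -m jog '[{"wx":0,"wy":0,"wz":0,"dx":-0.01,"dy":-0.1,"dz":0,"hand":1},{"wx":0,"wy":0,"wz":0,"dx":0,"dy":-0.06,"dz":0,"hand":1},{"wx":0,"wy":0,"wz":0,"dx":0,"dy":0,"dz":0,"hand":1},{"wx":0,"wy":0,"wz":0,"dx":0,"dy":0,"dz":0,"hand":1},{"wx":0,"wy":0,"wz":0,"dx":0,"dy":0,"dz":0,"hand":1}]'
```

```text
clock: 15.65
tool_pos: [0.5389, -0.0699, 0.0977]
eef_rot: [0.683, 0.731, 0.002, 0.002]
contact_force: [-0.1, -0.2, -2.6]
opening: 0.312
finger_force: 35.0
clock: 16.07
tool_pos: [0.5236, -0.2365, 0.0937]
eef_rot: [0.682, 0.731, -0.0, -0.001]
contact_force: [0.6, 1.1, -1.8]
opening: 0.312
finger_force: 35.0
clock: 16.48
tool_pos: [0.522, -0.273, 0.0941]
eef_rot: [0.682, 0.731, 0.001, -0.001]
contact_force: [0.7, 0.8, -1.1]
opening: 0.315
finger_force: 35.0
```

```bash

python3 -m jog '[{"wx":0,"wy":0,"wz":0,"dx":0,"dy":0,"dz":-0.1,"hand":1},{"wx":0,"wy":0,"wz":0,"dx":0,"dy":0,"dz":-0.08,"hand":1},{"wx":0,"wy":0,"wz":0,"dx":0,"dy":0,"dz":-0.05,"hand":1},{"wx":0,"wy":0,"wz":0,"dx":0,"dy":0,"dz":-0.03,"hand":1},{"wx":0,"wy":0,"wz":0,"dx":0,"dy":0,"dz":0,"hand":1}]'
python3 -m jog '[{"wx":0,"wy":0,"wz":0,"dx":0,"dy":0,"dz":-0.008,"hand":1},{"wx":0,"wy":0,"wz":0,"dx":0,"dy":0,"dz":-0.006,"hand":1},{"wx":0,"wy":0,"wz":0,"dx":0,"dy":0,"dz":0,"hand":1},{"wx":0,"wy":0,"wz":0,"dx":0,"dy":0,"dz":0,"hand":1},{"wx":0,"wy":0,"wz":0,"dx":0,"dy":0,"dz":0,"hand":1}]'
```

```text
clock: 16.9
tool_pos: [0.5215, -0.2732, 0.0281]
eef_rot: [0.682, 0.731, -0.0, -0.001]
contact_force: [-0.6, -0.7, -1.2]
opening: 0.313
finger_force: 35.0
clock: 17.32
tool_pos: [0.5224, -0.2752, 0.0266]
eef_rot: [0.683, 0.731, 0.0, 0.001]
contact_force: [0.2, -0.6, -0.9]
opening: 0.319
finger_force: 35.0
```

```bash

python3 -m jog '[{"wx":0,"wy":0,"wz":0,"dx":0,"dy":0,"dz":-0.005,"hand":1},{"wx":0,"wy":0,"wz":0,"dx":0,"dy":0,"dz":-0.004,"hand":1},{"wx":0,"wy":0,"wz":0,"dx":0,"dy":0,"dz":0,"hand":1},{"wx":0,"wy":0,"wz":0,"dx":0,"dy":0,"dz":0,"hand":1},{"wx":0,"wy":0,"wz":0,"dx":0,"dy":0,"dz":0,"hand":1}]'
python3 -m jog '[{"wx":0,"wy":0,"wz":0,"dx":0,"dy":0,"dz":0,"hand":0.5},{"wx":0,"wy":0,"wz":0,"dx":0,"dy":0,"dz":0,"hand":0.4},{"wx":0,"wy":0,"wz":0,"dx":0,"dy":0,"dz":0,"hand":0.2},{"wx":0,"wy":0,"wz":0,"dx":0,"dy":0,"dz":0,"hand":0},{"wx":0,"wy":0,"wz":0,"dx":0,"dy":0,"dz":0,"hand":0}]'
python3 -m jog '[{"wx":0,"wy":0,"wz":0,"dx":0,"dy":0,"dz":0,"hand":0},{"wx":0,"wy":0,"wz":0,"dx":0,"dy":0,"dz":0,"hand":0},{"wx":0,"wy":0,"wz":0,"dx":0,"dy":0,"dz":0,"hand":0},{"wx":0,"wy":0,"wz":0,"dx":0,"dy":0,"dz":0,"hand":0},{"wx":0,"wy":0,"wz":0,"dx":0,"dy":0,"dz":0,"hand":0}]'
python3 -m jog '[{"wx":0,"wy":0,"wz":0,"dx":0,"dy":0,"dz":0.08,"hand":0},{"wx":0,"wy":0,"wz":0,"dx":0,"dy":0,"dz":0.14,"hand":0},{"wx":0,"wy":0,"wz":0,"dx":0,"dy":0,"dz":0.16,"hand":0},{"wx":0,"wy":0,"wz":0,"dx":0,"dy":0,"dz":0.16,"hand":0},{"wx":0,"wy":0,"wz":0,"dx":0,"dy":0,"dz":0.16,"hand":0}]'
python3 -c "
from wr import *
v=look('w5',SPACER,('spacer',),(.522,-.277,-1.508))
c=r.camera_info('scene'); im=r.snapshot('scene'); cv2.imwrite('pics/s2.png',im[:,:,::-1])
m=[d for d in r.masks_of('scene','block')]; print([(d['p'],d['bbox']) for d in m])
print(fit(BLOCK,[(c,m[0]['region'])],(.461,.243,1.63)))"
```

```text
clock: 17.73
tool_pos: [0.5223, -0.2751, 0.0245]
eef_rot: [0.683, 0.731, -0.0, 0.0]
contact_force: [-1.9, 0.1, 5.4]
opening: 0.315
finger_force: 35.0
clock: 18.15
tool_pos: [0.522, -0.2749, 0.0236]
eef_rot: [0.683, 0.731, 0.0, -0.0]
contact_force: [-0.2, -0.0, 0.7]
opening: 0.674
finger_force: 0.0
clock: 18.57
tool_pos: [0.522, -0.2749, 0.0237]
eef_rot: [0.683, 0.731, 0.0, 0.0]
contact_force: [0.8, 0.2, 0.1]
opening: 0.999
finger_force: 0.0
clock: 18.98
tool_pos: [0.5215, -0.2747, 0.2005]
eef_rot: [0.683, 0.731, 0.0, -0.0]
contact_force: [1.3, -0.3, -0.2]
opening: 0.997
finger_force: 0.0
spacer [327. 225.] [(0.69, array([295., 175., 358., 261.]))]
[ 0.5229 -0.2769 -1.4874] 0.034
[(0.8, [438.0, 276.2, 493.5, 312.4])]
(array([0.4612186 , 0.24160913, 1.64501076]), np.float64(0.04728315656458094))
```

View pics/s2.png

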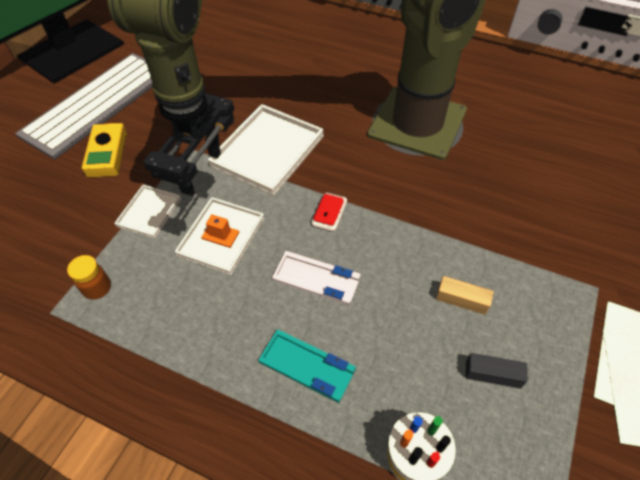

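View pics/w5.png

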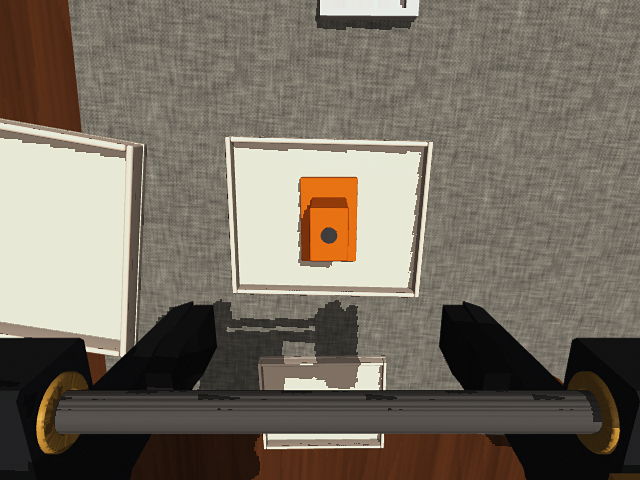

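The spacer stands upright in the middle of the right tray: (220,232) in the scene view and (328,218) from the wrist. The block lies flat at (465,294), and the gripper is clear of everything.

```bash
python3 -c "from plant import r; print(r.finish_job())"
```

```text
the job is handed in; nothing more can be done
None
```

I handed in the job at about 19 s on the robot's clock: the spacer was knocked clear with the wooden block and stands upright in the tray meant, and the block lies flat on the bench; the hand-in gave no verdict.

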